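# Hold a sampling stem centred in the lamp collar

## Task

Pluck the sampling stem with the red handle out of the pocket tray and lower it, upright, down through the hole in the yellow collar of the white lamp stand, never touching the stand with the stem, until its tip hangs about 20 mm below the underside of the collar. Keep it there over the lamp, still and centred in the hole so that it is lit evenly, for three seconds, and finish still holding it there; do not let go. Leave the other stems and everything else on the bench where they are.

Things in the scene. Friction and masses are not known exactly. Their poses are not given: they have to be found in the camera images.
- red_stem: sampling stem with the red handle, about 40 g, 118 mm long, all round: from the tip up a steel shank 8 mm in diameter, 70 mm long; a steel flange 22 mm in diameter, 4 mm thick; a red handle 14 mm in diameter, 44 mm long. Origin at the tip (lower end), z along the stem to the handle. It starts upright in a tray pocket, flange on the tray's top, tip 70 mm below that top
- red_stem_grip (a point): point on the red stem's axis to grip at: 98 mm above the tip, 24 mm above the flange, 20 mm below the handle's top
- tray: grey pocket tray, a block 130 x 200 x 75 mm (x, y, z), fixed. Origin at the centre of its underside. Six round pockets 12 mm in diameter, 72 mm deep, at x = -33 or 33 mm, y = -66, 0 or 66 mm in its frame. Four hold stems; which stem stands in which varies. Tray and lamp stand may swap sides of the robot
- blue_stem: stem with a blue handle, otherwise the same as red_stem and standing in another pocket of the same tray, to be left alone
- green_stem: stem with a green handle, otherwise the same as red_stem and standing in another pocket of the same tray, to be left alone
- white_stem: stem with a white handle, otherwise the same as red_stem and standing in another pocket of the same tray, to be left alone
- port: white lamp stand, fixed. Foot 150 x 130 x 12 mm (x, y, z), centred 25 mm to -x of the origin; column 42 x 64 mm, 114 mm high, centred 64 mm to -x. From it juts a yellow round collar, 64 mm in outer diameter, 25 mm thick, with an upright through-hole 20 mm in diameter; its underside is 90 mm and its top 115 mm above the bench. Origin on the bench straight below the hole, z up
- bore (a point): centre of the hole's upper mouth, level with the collar's top, 115 mm above the bench; z up along the hole's axis. The collar's underside is 25 mm below it.
- dish: round culture dish with a black lid, 94 mm in diameter, 16 mm high, loose; leave alone. Origin at the centre of its underside
- wellplate: pale flat multi-well plate, 85 x 127 x 14 mm, loose; leave alone. Origin at the centre of its underside
- bottle: capped amber bottle, 60 mm in diameter, 120 mm high, loose; leave alone. Origin at the centre of its underside
- marker: white marker pen with a red cap, 125 mm long, 13 mm thick, loose, lying along its x; leave alone. Origin at its underside, about mid-length

How it is judged:
By the outcome, as a careful person would: the job done as asked, in the order asked, and still so for the second after the job is handed in, while the arm keeps its last pose, push and grip.
It also fails if it takes over 64 s, if anything falls off the work surface, if the arm or the gripper's body presses on something with over 40 N, if the wrist force passes 120 N, or if a joint passes its speed limit or range.

## Robot

A 7-joint arm with a two-finger parallel gripper is mounted at the origin on the work surface. World frame = base frame: x ahead of the robot, y to its left, z up, the work surface at z = 0. Lengths are in m, angles in degrees, forces in N, time in s.
With the tool pointing down it reaches from about 0.35 to 0.9 m from the base axis. Payload 19.9 kg.
Tool frame: the origin (TCP) lies on the centre line of the jaws, within the pads' length; the fingertips stand 22 mm ahead of it and the grasp point (between the pads) lies 3 mm ahead of it; z points along the fingers, y is the line along which they close (so a half turn about z gives the same grasp; the last joint's range is limited). The gripper opens to 85 mm and grips with 20 to 120 N. Pads are 22 mm wide; open, the fingers measure 114 mm over their backs; the gripper's body (76 mm by 85 mm) begins 54 mm behind the grasp point. The pads swing forward as they close: fully open they stand 13 mm farther back than shut.
Start: joints at [68.44, 23.915, -0.59, 92.452, 0.269, 63.638, -3.037], TCP at [0.205, -0.59, 0.23] pointing down, gripper open.
Joint ranges: [-161.28, 161.28], [-22.2, 115.67], [-73.04, 71.86], [3.21, 147.25], [-68.34, 248.33], [10.77, 114.83], [-161.83, 161.83]. Speed limits (degrees/s): [108.29, 108.29, 136.94, 136.94, 172.46, 172.46, 172.46].

## Interface

Orientations are given as [roll, pitch, yaw] about the fixed x, y, z axes, in that order (R = Rz(yaw) Ry(pitch) Rx(roll)).
In Python, from cell import readout, grab_frame, workorder gives the robot as it stands. The module is installed in compiled form; this text tells all that it offers.
- The arm moves only by the tool step_arm, never from a script. Its arguments are lists of equal length, an entry for each row: "linear": the shift along the world's x, y, z in mm, a list of three; "angular": the turn, a rotation vector about the world's x, y, z in degrees, a list of three; "grip": the opening, from 0 (shut) to 1 (fully open). In form: {"linear": [[tx, ty, tz], ...], "angular": [[ax, ay, az], ...], "grip": [grip, ...]}. A call has 1 to 5 rows; each row is the pose to reach, as a shift and turn from the pose commanded when the call began; what a row does not reach only later rows make up. A row lasts 1/12 s, in which the tool goes at most 41.7 mm and 7.16 degrees, less where a joint would pass 70% of its speed; a pose out of reach is approached as far as the arm can. A call with a gripper value outside its range is refused whole. The fingers move at their own pace and stop on an object; "force" is the grip in N (left out, the last holds). Time passes only in rows, so rows that repeat a pose let the fingers close. It gives the time, the measured TCP pose, the force, the opening and the grip force at its end, in the units of the state.
- readout.state(): the state, without advancing time (a new reading comes with each control period).
- grab_frame(name): name is "scene" or "top"; returns a dict with "image" (480x640x3 uint8, red, green, blue), "z_map" (480x640 float32, m along the optical axis (not along the pixel's ray), 0 where there is no reading), "intrinsics" (3x3 intrinsics, pixels), "rvec" (rotation vector, rad) and "tvec" (3), from world to camera coordinates, as OpenCV has them. Camera axes: x right, y down, z forward; pixel columns grow to the right and rows downward; lengths in m; the calibration is good to about 2 mm. A picture is of the moment at which its call begins.
- workorder.hand_in(): hands the job in; it is judged then, once.
The state is a dict: "clock": time; "joints": joint angles; "qvel": joint speeds; "effort": joint torques, N m; "position": TCP position; "tool_rot": TCP orientation; "contact_force": force on the tool from outside, world axes, zero at the start; "wrist_torque": the same for the moment, N m; "grip_width": finger opening in m; "finger_force": force on a finger pad.
Only numpy, scipy, OpenCV 4.12 (cv2) and the standard library are available. Lean on these libraries where they do the work, as an engineer would, in place of code of your own. Each camera call takes 0.05 s, during which the arm holds its last target. There are 200 camera calls.

## Working session

There is one attempt and no reset: what is moved stays moved. The work goes in short steps, Python scripts to look and compute and a tool call to move; the robot and the scene stay as the last step left them, time stands still between calls to the robot, and variables do not carry over. Pictures are saved under pics/ and viewed, at most 10 in all, crops included, and the job is handed in when it is done.

Besides the shell and the picture viewer there is one more tool, called after "Call:" as name(argument=value, ...), one argument or row to a line, values as JSON. step_arm: Moves the arm, as the interface text tells. Its arguments: {"type":"object","properties":{"linear":{"type":"array","items":{"type":"array","items":{"type":"number"}}},"angular":{"type":"array","items":{"type":"array","items":{"type":"number"}}},"grip":{"type":"array","items":{"type":"number"}},"force":{"type":"number"}},"required":["linear","angular","grip"]}

```bash
mkdir -p pics; cat > h.py <<'E'
import numpy as np, cv2
from cell import readout, grab_frame, workorder
def cam(n):
    f=grab_frame(n); R=cv2.Rodrigues(np.array(f['rvec'],float))[0]; t=np.array(f['tvec'],float).ravel(); return f,R,t,np.array(f['intrinsics'],float)
def cloud(c):
    f,R,t,K=c; z=f['z_map'].astype(float); v,u=np.mgrid[:480,:640]
    p=np.stack([(u-K[0,2])/K[0,0]*z,(v-K[1,2])/K[1,1]*z,z],-1); return (p-t)@R
def onplane(c,uv,h):
    f,R,t,K=c; d=R.T@np.linalg.inv(K)@np.array([uv[0],uv[1],1.]); o=-R.T@t; return o+d*(h-o[2])/d[2]
def save(c,n): cv2.imwrite('pics/'+n,c[0]['image'][:,:,::-1])
E
python3 - <<'E'
from h import *
print(readout.state())
for n in('scene','top'):
    c=cam(n); save(c,n+'0.png'); print(n,-c[1].T@c[2],c[3][0])
E
```

```text
{'clock': 0.0, 'joints': array([68.43949738, 23.94888467, -0.59056959, 92.48648016,  0.27056935,
       63.63791153, -3.03608284]), 'qvel': array([ 0.00492726, -0.02066633, -0.03068965,  0.01640169,  0.02664953,
        0.02540167,  0.03584006]), 'effort': array([-1.48622046e-03, -8.64433265e+01,  6.78271540e-01, -4.34892833e+01,
        1.91058655e-02,  7.47710030e-03, -1.08298113e-05]), 'position': array([ 0.20523207, -0.58996381,  0.22934403]), 'tool_rot': array([-1.79928338e+02,  6.36371012e-03,  1.91846006e+01]), 'contact_force': array([ 0.36422991, -0.22752021, -0.33901222]), 'wrist_torque': array([-0.00802186, -0.01930949, -0.05184925]), 'finger_force': 0.0, 'grip_width': 0.08550505826172783}
scene [1.23994466 0.08559988 0.71807767] [516.0794382    0.         315.52607903]
top [0.38534534 0.0683707  1.42618324] [598.90862015   0.         326.18949434]
```

View pics/scene0.png

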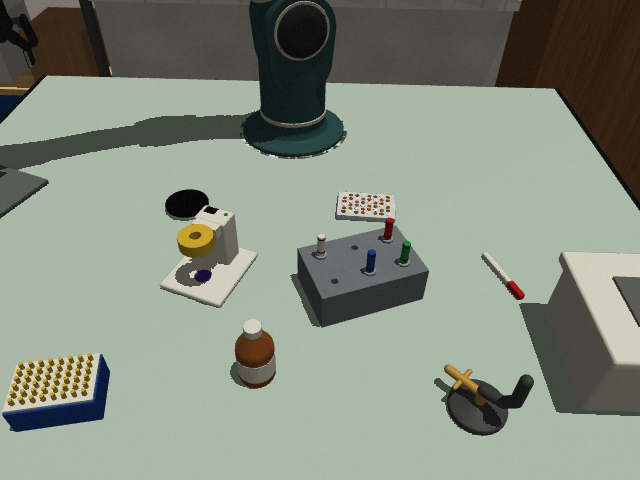

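View pics/top0.png

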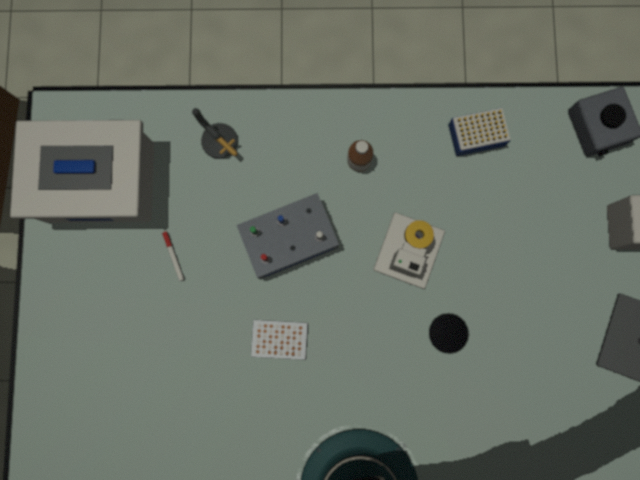

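The scene view shows the red handle at (389,228) and the collar at (196,240). In the top view they are at (264,257) and (419,235). Next I measure both.

```bash
cat > m.py <<'E'
from h import *
def ell(mask):
    cs,hi=cv2.findContours(mask.astype(np.uint8),cv2.RETR_CCOMP,cv2.CHAIN_APPROX_NONE); return cs,hi
if __name__=='__main__':
  for n in('scene','top'):
    c=cam(n); P=cloud(c); hsv=cv2.cvtColor(c[0]['image'],cv2.COLOR_RGB2HSV); H,S,V=[hsv[...,i].astype(int) for i in range(3)]
    ok=c[0]['z_map']>0; z=P[...,2]
    near=ok&(P[...,0]>.25)&(P[...,0]<.9)&(abs(P[...,1])<.42)
    for nm,m in dict(red=((H<6)|(H>174))&(S>150)&(z>.08),blue=(H>105)&(H<130)&(S>150)&(z>.08),green=(H>50)&(H<80)&(S>150)&(z>.08)).items():
        m=m&near&(z<.14); 
        if m.sum()==0: print(n,nm,0); continue
        v,u=np.nonzero(m); zt=np.percentile(z[m],95); t=m&(z>zt-.004)
        print(n,nm,m.sum(),'uv',u.mean().round(1),v.mean().round(1),'zmax',zt.round(4),'topmean',P[t].mean(0).round(4),'all',P[m].mean(0).round(4), 'plane.123 ctr of top px',onplane(c,[np.nonzero(t)[1].mean(),np.nonzero(t)[0].mean()],.123).round(4))
    ym=(H>18)&(H<32)&(S>130)&near&(z>.08)&(z<.13)
    t=ym&(z>.110)
    cs,hi=ell(t)
    for k,q in enumerate(cs):
        if len(q)>12:
            w=np.array([onplane(c,p[0],.115) for p in q])[:,:2].astype(np.float32)
            A=np.c_[2*w,np.ones(len(w))]; s=np.linalg.lstsq(A,(w**2).sum(1),rcond=None)[0]
            print(n,'ring',hi[0][k][3],len(q),s[:2].round(4),'r',np.sqrt(s[2]+s[0]**2+s[1]**2).round(4))
    if t.sum(): print('ring z',np.median(z[t]).round(4))
    # tray top
    tr=near&(abs(z-.075)<.004)&(S<90)&(P[...,1]>0)
    cs,_=ell(cv2.morphologyEx(tr.astype(np.uint8),cv2.MORPH_OPEN,np.ones((5,5))))
    q=max(cs,key=cv2.contourArea); w=np.array([onplane(c,p[0],.075) for p in q])[:,:2].astype(np.float32)
    print(n,'tray',cv2.minAreaRect(w),'z',np.median(z[tr]))
    wh=near&(z>.12)&(z<.16)&(S<60)&(V>120)&(P[...,1]<.0)&(P[...,0]<.75); print(n,'column',P[wh].mean(0).round(4),wh.sum())
E
python3 m.py
```

```text
scene red 145 uv 388.3 228.1 zmax 0.1236 topmean [0.5233 0.2071 0.1225] all [0.5254 0.207  0.1057] plane.123 ctr of top px [0.5239 0.207  0.123 ]
scene blue 153 uv 370.5 260.3 zmax 0.1238 topmean [0.6086 0.1705 0.1227] all [0.6113 0.1701 0.1061] plane.123 ctr of top px [0.609  0.1705 0.123 ]
scene green 150 uv 395.5 249.3 zmax 0.1237 topmean [0.5846 0.232  0.1228] all [0.5827 0.2138 0.1069] plane.123 ctr of top px [0.5848 0.232  0.123 ]
scene ring -1 94 [ 0.5723 -0.1352] r 0.032
scene ring 0 27 [ 0.5721 -0.1358] r 0.0092
ring z 0.1148
scene tray ((0.5779298543930054, 0.1584155112504959), (0.13344909250736237, 0.20138725638389587), 21.677846908569336) z 0.07487395468964811
scene column [nan nan nan] 0
top red 17 uv 263.8 256.8 zmax 0.1285 topmean [0.5202 0.2058 0.1278] all [0.5201 0.2063 0.1225] plane.123 ctr of top px [0.5207 0.2063 0.123 ]
top blue 11 uv 280.4 218.4 zmax 0.1279 topmean [0.6038 0.1717 0.1279] all [0.605  0.1702 0.1227] plane.123 ctr of top px [0.6046 0.1721 0.123 ]
top green 0
top ring -1 76 [ 0.5684 -0.1361] r 0.0293
top ring 0 27 [ 0.5691 -0.1362] r 0.0109
ring z 0.1158
top tray ((0.5553593635559082, 0.20530658960342407), (0.025176560506224632, 0.011456881649792194), 89.52078247070312) z 0.07531882994373136
top column [ 0.5088 -0.1204  0.121 ] 5m.py:28: RuntimeWarning: Mean of empty slice.
  wh=near&(z>.12)&(z<.16)&(S<60)&(V>120)&(P[...,1]<.0)&(P[...,0]<.75); print(n,'column',P[wh].mean(0).round(4),wh.sum())
  ret = um.true_divide(
```

Call:
step_arm(
  linear=[
    [15,38,0],
    [30,75,0],
    [45,113,0],
    [60,150,0],
    [75,188,0],
  ],
  angular=[
    [0,0,0],
    [0,0,0],
    [0,0,0],
    [0,0,0],
    [0,0,0],
  ],
  grip=[0.6,0.6,0.6,0.6,0.6],
)

```text
clock: 0.62
position: [0.2806, -0.4004, 0.2298]
tool_rot: [-180.0, 0.0, 19.2]
contact_force: [1.1, -0.2, 0.8]
grip_width: 0.0512
finger_force: 0.0
```

Call:
step_arm(
  linear=[
    [15,38,0],
    [30,75,0],
    [45,113,0],
    [60,150,0],
    [75,188,0],
  ],
  angular=[
    [0,0,0],
    [0,0,0],
    [0,0,0],
    [0,0,0],
    [0,0,0],
  ],
  grip=[0.6,0.6,0.6,0.6,0.6],
)

```text
clock: 1.03
position: [0.3555, -0.2125, 0.2301]
tool_rot: [180.0, 0.0, 19.2]
contact_force: [1.6, -0.2, 0.3]
grip_width: 0.0512
finger_force: 0.0
```

Call:
step_arm(
  linear=[
    [15,38,0],
    [30,75,0],
    [45,113,0],
    [60,150,0],
    [75,188,0],
  ],
  angular=[
    [0,0,0],
    [0,0,0],
    [0,0,0],
    [0,0,0],
    [0,0,0],
  ],
  grip=[0.6,0.6,0.6,0.6,0.6],
)

```text
clock: 1.45
position: [0.4306, -0.0244, 0.2302]
tool_rot: [180.0, -0.0, 19.2]
contact_force: [1.9, -1.3, 0.3]
grip_width: 0.0507
finger_force: 0.0
```

Call:
step_arm(
  linear=[
    [15,38,0],
    [30,75,0],
    [45,113,0],
    [60,150,0],
    [75,188,0],
  ],
  angular=[
    [0,0,0],
    [0,0,0],
    [0,0,0],
    [0,0,0],
    [0,0,0],
  ],
  grip=[0.6,0.6,0.6,0.6,0.6],
)

```text
clock: 1.87
position: [0.5058, 0.1634, 0.2299]
tool_rot: [180.0, -0.0, 19.1]
contact_force: [0.4, -1.8, -0.1]
grip_width: 0.0509
finger_force: 0.0
```

Call:
step_arm(
  linear=[
    [8,22,0],
    [16,43,0],
    [16,43,-25],
    [16,43,-45],
    [16,43,-60],
  ],
  angular=[
    [0,0,0],
    [0,0,0],
    [0,0,0],
    [0,0,0],
    [0,0,0],
  ],
  grip=[0.6,0.6,0.6,0.6,0.6],
)

```text
clock: 2.28
position: [0.5208, 0.2049, 0.1682]
tool_rot: [-180.0, 0.1, 19.2]
contact_force: [0.3, 0.5, 0.0]
grip_width: 0.0512
finger_force: 0.0
```

```bash
python3 - <<'E'
from h import *
a=cam('scene');b=cam('top')
A=cv2.resize(a[0]['image'][130:290,290:490],(600,480),interpolation=2); B=cv2.resize(b[0]['image'][180:300,220:340],(480,480)) 
cv2.imwrite('pics/a1.png',cv2.resize(np.hstack([A,B])[:,:,::-1],(800,356)))
print(readout.state()['position'])
E
```

```text
[0.52020862 0.2042222  0.16776625]
```

View pics/a1.png

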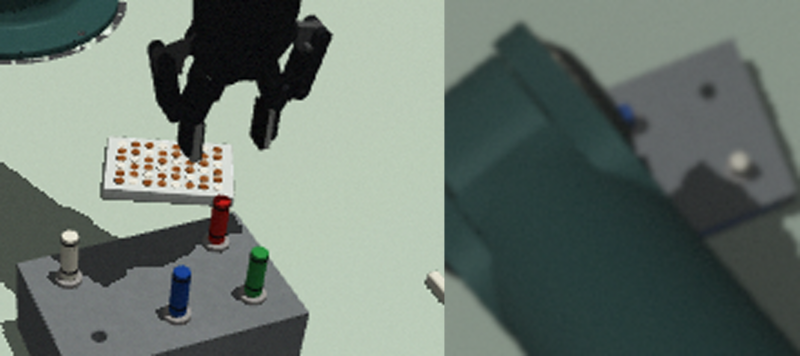

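The gripper straddles the red handle, with fingers at about x=190 and 265 in the crop and the handle at 222. Lowering now.

Call:
step_arm(
  linear=[
    [0,0,-15],
    [0,0,-30],
    [0,0,-45],
    [0,0,-55],
    [0,0,-62],
  ],
  angular=[
    [0,0,0],
    [0,0,0],
    [0,0,0],
    [0,0,0],
    [0,0,0],
  ],
  grip=[0.6,0.6,0.6,0.6,0.6],
)

```text
clock: 2.8
position: [0.5215, 0.2046, 0.1078]
tool_rot: [-180.0, 0.0, 19.2]
contact_force: [-0.4, 0.1, 0.3]
grip_width: 0.051
finger_force: 0.0
```

Call:
step_arm(
  linear=[
    [0,0,0],
    [0,0,0],
  ],
  angular=[
    [0,0,0],
    [0,0,0],
  ],
  grip=[0.6,0.6],
)

```text
clock: 2.97
position: [0.5216, 0.2049, 0.1085]
tool_rot: [-180.0, -0.0, 19.2]
contact_force: [0.1, 0.2, 0.8]
grip_width: 0.0512
finger_force: 0.0
```

Call:
step_arm(
  linear=[
    [0.5,1.5,-2],
    [0.5,1.5,-2],
    [0.5,1.5,-2],
    [0.5,1.5,-2],
    [0.5,1.5,-2],
  ],
  angular=[
    [0,0,0],
    [0,0,0],
    [0,0,0],
    [0,0,0],
    [0,0,0],
  ],
  grip=[0.4,0.25,0.2,0.15,0.1],
  force=40,
)

```text
clock: 3.38
position: [0.5221, 0.2064, 0.1063]
tool_rot: [-180.0, -0.0, 19.2]
contact_force: [-1.2, -0.1, 1.8]
grip_width: 0.0122
finger_force: 38.9
```

Call:
step_arm(
  linear=[
    [0,0,0],
    [0,0,0],
    [0,0,0],
    [0,0,0],
  ],
  angular=[
    [0,0,0],
    [0,0,0],
    [0,0,0],
    [0,0,0],
  ],
  grip=[0.05,0,0,0],
)

```text
clock: 3.72
position: [0.5221, 0.2063, 0.1063]
tool_rot: [-180.0, -0.0, 19.2]
contact_force: [-0.6, 0.0, 5.0]
grip_width: 0.0119
finger_force: 39.0
```

Call:
step_arm(
  linear=[
    [0,0,5],
    [0,0,15],
    [0,0,30],
    [0,0,48],
    [0,0,66],
  ],
  angular=[
    [0,0,0],
    [0,0,0],
    [0,0,0],
    [0,0,0],
    [0,0,0],
  ],
  grip=[0,0,0,0,0],
)

```text
clock: 4.13
position: [0.5216, 0.2062, 0.1733]
tool_rot: [-180.0, 0.0, 19.2]
contact_force: [-0.3, 0.0, -0.6]
grip_width: 0.0122
finger_force: 38.9
```

Call:
step_arm(
  linear=[
    [0,0,20],
    [0,0,45],
    [0,0,70],
    [0,0,90],
    [0,0,104],
  ],
  angular=[
    [0,0,0],
    [0,0,0],
    [0,0,0],
    [0,0,0],
    [0,0,0],
  ],
  grip=[0,0,0,0,0],
)

```text
clock: 4.55
position: [0.5219, 0.2065, 0.2789]
tool_rot: [180.0, -0.1, 19.2]
contact_force: [0.8, -0.2, 0.2]
grip_width: 0.012
finger_force: 38.9
```

Call:
step_arm(
  linear=[
    [2,-17,0],
    [5,-45,0],
    [9,-75,0],
    [13,-105,0],
    [17,-135,0],
  ],
  angular=[
    [0,0,0],
    [0,0,0],
    [0,0,0],
    [0,0,0],
    [0,0,0],
  ],
  grip=[0,0,0,0,0],
)

```text
clock: 4.97
position: [0.5386, 0.07, 0.2768]
tool_rot: [180.0, -0.0, 19.2]
contact_force: [1.5, 0.6, -0.3]
grip_width: 0.012
finger_force: 39.0
```

Call:
step_arm(
  linear=[
    [4,-30,0],
    [8,-60,0],
    [12,-90,0],
    [16,-115,0],
    [19,-135,0],
  ],
  angular=[
    [0,0,0],
    [0,0,0],
    [0,0,0],
    [0,0,0],
    [0,0,0],
  ],
  grip=[0,0,0,0,0],
)

```text
clock: 5.38
position: [0.5577, -0.0661, 0.2767]
tool_rot: [180.0, -0.0, 19.1]
contact_force: [-0.1, 0.7, -0.2]
grip_width: 0.0122
finger_force: 39.0
```

Call:
step_arm(
  linear=[
    [0,0,0],
    [0,0,0],
  ],
  angular=[
    [0,0,0],
    [0,0,0],
  ],
  grip=[0,0],
)

```text
clock: 5.55
position: [0.5577, -0.0646, 0.2764]
tool_rot: [-180.0, -0.0, 19.1]
contact_force: [-0.2, 0.9, 0.2]
grip_width: 0.0122
finger_force: 39.0
```

```bash
python3 - <<'E'
from h import *
a=cam('scene'); save(a,'s2.png'); save(cam('top'),'t2.png')
cv2.imwrite('pics/a2.png',cv2.resize(a[0]['image'][110:310,130:380],(750,600),interpolation=2)[:,:,::-1])
print(readout.state())
E
```

```text
{'clock': 5.65, 'joints': array([ 27.52990655,  17.21728773, -29.68797492,  97.78644863,
         9.11231956,  67.39136982, -75.32964966]), 'qvel': array([-0.68019261,  0.04458792, -0.20447443, -0.01390069,  0.17072575,
       -0.20509681, -0.05159465]), 'effort': array([ 1.71138637e+00, -6.99798918e+01, -5.45000464e+00, -4.46508372e+01,
        9.37732821e-02,  3.03220900e-02,  5.09080302e-02]), 'position': array([ 0.55774946, -0.0628541 ,  0.27644465]), 'tool_rot': array([-1.79982451e+02, -2.07967058e-02,  1.92379326e+01]), 'contact_force': array([0.2643514 , 0.46777637, 0.34213072]), 'wrist_torque': array([-0.01768834,  0.05148013, -0.00782335]), 'finger_force': 39.01500999927521, 'grip_width': 0.012314486791368106}
```

View pics/a2.png

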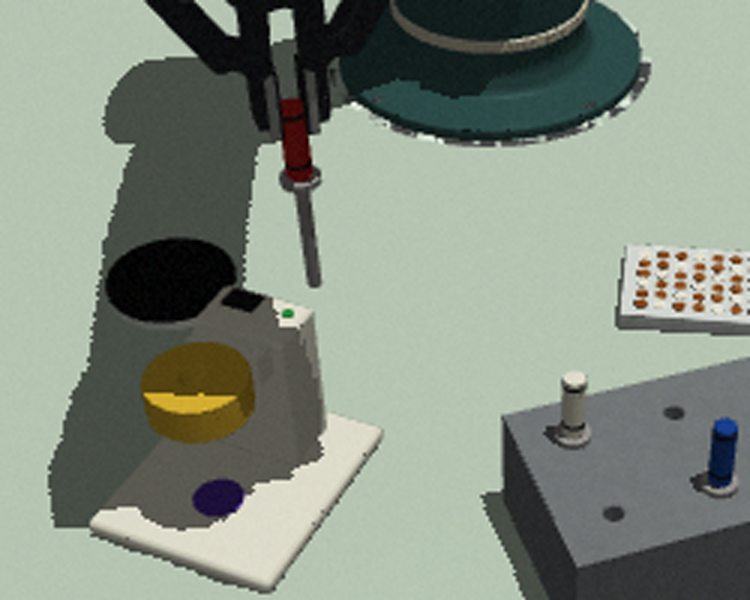

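The stem is held and looks slightly tilted: handle at (291,100), tip at (315,285) in the crop. I'll measure its axis.

```bash
cat > ax.py <<'E'
from h import *
def stem(zlo_off=-.118+.02, n='scene', grip=.098):
    """axis of the held stem by depth, plus row-wise midline rays of the shank"""
    s=readout.state(); p=np.array(s['position']); g=p[2]-.003; tip=g-grip
    c=cam(n); P=cloud(c); z=P[...,2]; o=-c[1].T@c[2]
    m=(c[0]['z_map']>0)&(np.hypot(P[...,0]-p[0],P[...,1]-p[1])<.02)&(z>tip-.015)&(z<g-.02)
    rows=[]
    for v in np.unique(np.nonzero(m)[0]):
        u=np.nonzero(m[v])[0]; zz=z[v,u].mean()
        w=len(u)
        d=onplane(c,[u.mean(),v],zz); 
        r=(.004 if zz<tip+.068 else .011 if zz<tip+.076 else .007)
        dir=(P[v,u].mean(0)-o)[:2]; dir/=np.linalg.norm(dir)
        x=P[v,u].mean(0)[:2]+dir*r*.8
        rows.append((zz,*x,w,v,u.mean()))
    R=np.array(rows); return p,tip,R,c
if __name__=='__main__':
    for i in range(2):
        p,tip,R,c=stem(); print(p.round(4),'tip expected',tip.round(4),'n',len(R))
        if i==0: print(R.round(4))
        k=(R[:,0]<tip+.066)&(R[:,0]>tip+.004)
        fx=np.polyfit(R[k,0]-tip,R[k,1],1);fy=np.polyfit(R[k,0]-tip,R[k,2],1)
        print('slope deg x,y',np.degrees(fx[0]),np.degrees(fy[0]),'tip xy',fx[1],fy[1],'zmin',R[:,0].min())
E
python3 ax.py
```

```text
[ 0.5577 -0.0629  0.2764] tip expected 0.1754 n 41
[[ 2.496000e-01  5.399000e-01 -5.810000e-02  1.000000e+00  1.650000e+02
   2.350000e+02]
 [ 2.492000e-01  5.421000e-01 -5.700000e-02  2.000000e+00  1.660000e+02
   2.355000e+02]
 [ 2.507000e-01  5.473000e-01 -6.180000e-02  6.000000e+00  1.670000e+02
   2.320000e+02]
 [ 2.509000e-01  5.505000e-01 -6.380000e-02  1.200000e+01  1.680000e+02
   2.304167e+02]
 [ 2.500000e-01  5.519000e-01 -6.360000e-02  1.400000e+01  1.690000e+02
   2.305000e+02]
 [ 2.490000e-01  5.534000e-01 -6.350000e-02  1.400000e+01  1.700000e+02
   2.305000e+02]
 [ 2.489000e-01  5.559000e-01 -6.230000e-02  1.300000e+01  1.710000e+02
   2.310000e+02]
 [ 2.480000e-01  5.574000e-01 -6.300000e-02  1.200000e+01  1.720000e+02
   2.305000e+02]
 [ 2.461000e-01  5.575000e-01 -6.390000e-02  9.000000e+00  1.730000e+02
   2.300000e+02]
 [ 2.424000e-01  5.604000e-01 -6.190000e-02  5.000000e+00  1.740000e+02
   2.310000e+02]
 [ 2.375000e-01  5.561000e-01 -6.140000e-02  5.000000e+00  1.750000e+02
   2.320000e+02]
 [ 2.358000e-01  5.564000e-01 -6.150000e-02  5.000000e+00  1.760000e+0
[... 2200 characters left out ...]
5.000000e+00  2.010000e+02
   2.350000e+02]
 [ 1.820000e-01  5.553000e-01 -6.170000e-02  5.000000e+00  2.020000e+02
   2.350000e+02]
 [ 1.802000e-01  5.557000e-01 -6.180000e-02  5.000000e+00  2.030000e+02
   2.350000e+02]
 [ 1.782000e-01  5.558000e-01 -6.110000e-02  4.000000e+00  2.040000e+02
   2.355000e+02]
 [ 1.763000e-01  5.561000e-01 -6.130000e-02  4.000000e+00  2.050000e+02
   2.355000e+02]]
slope deg x,y 0.5130211878744856 -0.7192677888977707 tip xy 0.5559144313384385 -0.06111146387653086 zmin 0.1763049700379089
[ 0.5578 -0.0627  0.2764] tip expected 0.1754 n 41
slope deg x,y 0.4916171448234768 -0.7335791070192262 tip xy 0.5559339596015661 -0.060987207325881886 zmin 0.1764553292887983
```

The stem is upright within 1°. I'll move it above the bore with the tip about 20 mm above the collar.

Call:
step_arm(
  linear=[
    [4,-18,0],
    [8,-37,0],
    [12,-56,0],
    [15.5,-70,0],
    [15.5,-74,0],
  ],
  angular=[
    [0,0,0],
    [0,0,0],
    [0,0,0],
    [0,0,0],
    [0,0,0],
  ],
  grip=[0,0,0,0,0],
)

```text
clock: 6.17
position: [0.5736, -0.1396, 0.2758]
tool_rot: [180.0, 0.0, 19.1]
contact_force: [0.6, -1.2, -0.2]
grip_width: 0.012
finger_force: 39.0
```

Call:
step_arm(
  linear=[
    [0,0,-8],
    [0,0,-18],
    [0,0,-28],
    [0,0,-36],
    [0,0,-40],
  ],
  angular=[
    [0,0,0],
    [0,0,0],
    [0,0,0],
    [0,0,0],
    [0,0,0],
  ],
  grip=[0,0,0,0,0],
)

```text
clock: 6.58
position: [0.5728, -0.1369, 0.2342]
tool_rot: [-179.9, 0.1, 19.2]
contact_force: [0.2, -0.2, -0.9]
grip_width: 0.0121
finger_force: 39.0
```

Call:
step_arm(
  linear=[
    [0,0,0],
    [0,0,0],
    [0,0,0],
    [0,0,0],
    [0,0,0],
  ],
  angular=[
    [0,0,0],
    [0,0,0],
    [0,0,0],
    [0,0,0],
    [0,0,0],
  ],
  grip=[0,0,0,0,0],
)

```text
clock: 7.0
position: [0.5735, -0.1378, 0.2363]
tool_rot: [180.0, -0.0, 19.2]
contact_force: [0.1, 0.0, -1.0]
grip_width: 0.0118
finger_force: 39.0
```

```bash
sed -i 's/if i==0: print(R.round(4))/pass/' ax.py; python3 ax.py; python3 - <<'E'
from h import *
a=cam('scene'); b=cam('top'); K=a[3]
im=cv2.resize(a[0]['image'][170:290,150:250],(500,600),interpolation=2)
B=cv2.resize(b[0]['image'][180:300,390:450],(300,600),interpolation=2)
cv2.imwrite('pics/a3.png',np.hstack([im,B])[:,:,::-1])
# expected pixel of hole centre / tip
for p in ([.5722,-.1355,.115],[.5722,-.1355,.135]):
    q=a[1]@np.array(p)+a[2]; q=K@q; print(q[:2]/q[2])
E
```

```text
[ 0.5735 -0.1378  0.2363] tip expected 0.1353 n 39
slope deg x,y 0.7152637584072596 -0.7214438168373865 tip xy 0.5716012872616555 -0.13615429769225024 zmin 0.13603631374100417
[ 0.5735 -0.1378  0.2363] tip expected 0.1353 n 39
slope deg x,y -0.34457580894573514 -0.8431737049904454 tip xy 0.5721802113800941 -0.13616211617293575 zmin 0.13815053029602398
[194.83073537 235.98208059]
[193.1751723  227.31270105]
```

View pics/a3.png

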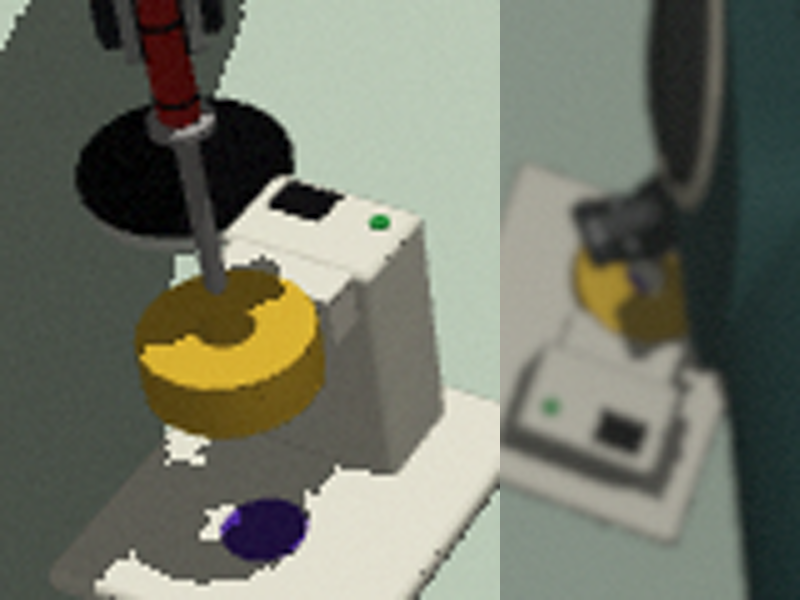

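The tip is at full-image (193,227), which matches the predicted pixel (193.2,227.3) for a stem centred 20 mm above the mouth. I'll nudge it +1 mm in y and descend gently.

Call:
step_arm(
  linear=[
    [0,0.5,0],
    [0,1,-2],
    [0,1,-6],
    [0,1,-10],
    [0,1,-14],
  ],
  angular=[
    [0,0,0],
    [0,0,0],
    [0,0,0],
    [0,0,0],
    [0,0,0],
  ],
  grip=[0,0,0,0,0],
)

```text
clock: 7.62
position: [0.5733, -0.1368, 0.2214]
tool_rot: [-180.0, 0.0, 19.2]
contact_force: [-0.5, -0.8, -1.0]
grip_width: 0.0119
finger_force: 39.0
```

Call:
step_arm(
  linear=[
    [0,0,0],
    [0,0,0],
    [0,0,0],
    [0,0,0],
    [0,0,0],
  ],
  angular=[
    [0,0,0],
    [0,0,0],
    [0,0,0],
    [0,0,0],
    [0,0,0],
  ],
  grip=[0,0,0,0,0],
)

```text
clock: 8.03
position: [0.5734, -0.1368, 0.2221]
tool_rot: [180.0, -0.0, 19.2]
contact_force: [0.3, 0.5, 0.1]
grip_width: 0.0119
finger_force: 39.0
```

```bash
python3 ax.py; python3 - <<'E'
from h import *
a=cam('scene')
cv2.imwrite('pics/a4.png',cv2.resize(a[0]['image'][190:265,160:235],(600,600),interpolation=2)[:,:,::-1])
E
```

```text
[ 0.5734 -0.1368  0.2221] tip expected 0.1211 n 48
slope deg x,y 0.8900839569913653 -1.0023221660581674 tip xy 0.5711807357426114 -0.1349897927489522 zmin 0.11236722397120807
[ 0.5734 -0.1368  0.2221] tip expected 0.1211 n 48
slope deg x,y 2.425975643999673 -1.01551316784411 tip xy 0.5702376849838305 -0.13490392353828118 zmin 0.11214692752921489
```

View pics/a4.png

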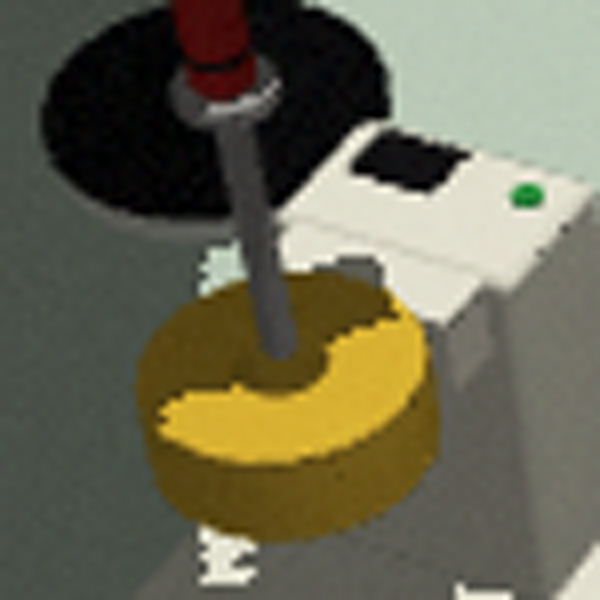

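The tip is at the hole's centre in the crop, about (280,357) with the hole centre at (278,368). It is still 6 mm above the collar top, so I continue down.

Call:
step_arm(
  linear=[
    [0,0,-3],
    [0,0,-7],
    [0,0,-11],
    [0,0,-15],
    [0,0,-18],
  ],
  angular=[
    [0,0,0],
    [0,0,0],
    [0,0,0],
    [0,0,0],
    [0,0,0],
  ],
  grip=[0,0,0,0,0],
)

```text
clock: 8.6
position: [0.5731, -0.1368, 0.2032]
tool_rot: [-180.0, 0.0, 19.2]
contact_force: [-0.8, -0.6, -0.6]
grip_width: 0.0122
finger_force: 39.0
```

Call:
step_arm(
  linear=[
    [0,0,-4],
    [0,0,-8],
    [0,0,-12],
    [0,0,-16],
    [0,0,-19],
  ],
  angular=[
    [0,0,0],
    [0,0,0],
    [0,0,0],
    [0,0,0],
    [0,0,0],
  ],
  grip=[0,0,0,0,0],
)

```text
clock: 9.02
position: [0.5733, -0.1368, 0.1844]
tool_rot: [-180.0, 0.0, 19.2]
contact_force: [-1.0, 1.3, -0.3]
grip_width: 0.0119
finger_force: 39.0
```

Call:
step_arm(
  linear=[
    [0,0,-4],
    [0,0,-8],
    [0,0,-11],
    [0,0,-13],
    [0,0,-14],
  ],
  angular=[
    [0,0,0],
    [0,0,0],
    [0,0,0],
    [0,0,0],
    [0,0,0],
  ],
  grip=[0,0,0,0,0],
)

```text
clock: 9.43
position: [0.5733, -0.1368, 0.1706]
tool_rot: [-180.0, 0.0, 19.2]
contact_force: [-0.6, 0.2, 0.1]
grip_width: 0.0121
finger_force: 39.0
```

Call:
step_arm(
  linear=[
    [0,0,0],
    [0,0,0],
    [0,0,0],
    [0,0,0],
    [0,0,0],
  ],
  angular=[
    [0,0,0],
    [0,0,0],
    [0,0,0],
    [0,0,0],
    [0,0,0],
  ],
  grip=[0,0,0,0,0],
)

```text
clock: 9.85
position: [0.5734, -0.1368, 0.1711]
tool_rot: [180.0, -0.0, 19.2]
contact_force: [0.9, -1.1, 0.6]
grip_width: 0.0122
finger_force: 39.0
```

```bash
python3 - <<'E'
from h import *
from ax import stem
p,tip,R,c=stem(); print(p,tip); R=R[(R[:,0]>.117)&(R[:,3]<=7)&(R[:,0]<.137)]; print(R.round(4)[:,:4])
for pt in ([.5722,-.1355,.070],[.5722,-.1355,.115]):
    q=c[1]@np.array(pt)+c[2]; q=c[3]@q; print(q[:2]/q[2])
cv2.imwrite('pics/a5.png',cv2.resize(c[0]['image'][190:290,160:260],(600,600),interpolation=2)[:,:,::-1])
E
```

```text
[ 0.57340005 -0.13680031  0.17109403] 0.07009402877226611
[]
[198.3820423  254.57854987]
[194.83073537 235.98208059]
```

View pics/a5.png

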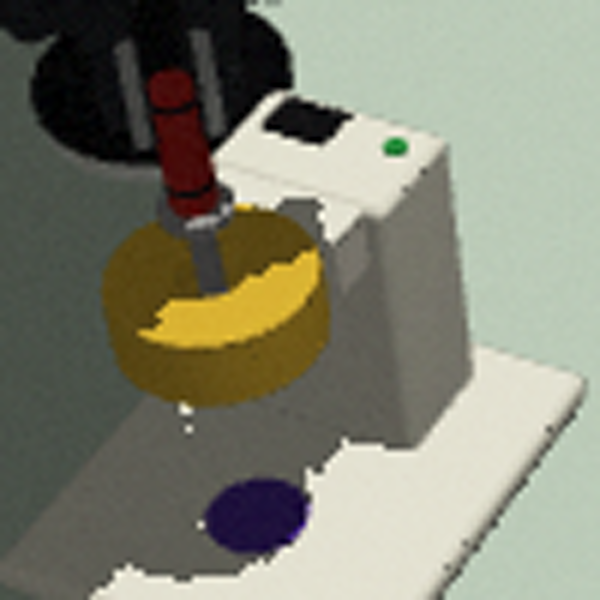

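Tip is down at z≈0.070, with the shank inside the hole at crop (212,276) and the hole centre at (209,276). I'll check the lateral centring numerically.

```bash
python3 - <<'E'
from h import *
a=cam('scene'); im=a[0]['image']; hsv=cv2.cvtColor(im,cv2.COLOR_RGB2HSV).astype(int)
P0=np.array([194.83,235.98]); d=np.array([198.38,254.58])-P0
for v in range(229,240):
    s=hsv[v,182:208,1]; u=182+np.nonzero(s<110)[0]; u=u[(u>187)&(u<203)]
    print(v,u.min() if len(u) else 0,u.max() if len(u) else 0,u.mean().round(2) if len(u) else 0,'axis',(P0[0]+d[0]*(v-P0[1])/d[1]).round(2))
# hole visible far-rim & z-depth of shank front
P=cloud(a); 
for v in (230,231,232,233,234): print(v,[tuple(P[v,u].round(4)) for u in (193,194,195)])
E
```

```text
229 189 195 192.0 axis 193.5
230 192 195 193.5 axis 193.69
231 192 195 193.5 axis 193.88
232 192 196 194.0 axis 194.07
233 192 196 194.0 axis 194.26
234 193 196 194.5 axis 194.45
235 193 196 194.5 axis 194.64
236 193 196 194.5 axis 194.83
237 193 197 195.0 axis 195.02
238 193 197 195.0 axis 195.22
239 0 0 0 axis 195.41
230 [(np.float64(0.5752), np.float64(-0.1357), np.float64(0.1315)), (np.float64(0.5753), np.float64(-0.1339), np.float64(0.1316)), (np.float64(0.5739), np.float64(-0.1326), np.float64(0.1305))]
231 [(np.float64(0.5751), np.float64(-0.1361), np.float64(0.1291)), (np.float64(0.573), np.float64(-0.135), np.float64(0.1273)), (np.float64(0.5736), np.float64(-0.1331), np.float64(0.1278))]
232 [(np.float64(0.5756), np.float64(-0.1362), np.float64(0.1272)), (np.float64(0.5755), np.float64(-0.1345), np.float64(0.1272)), (np.float64(0.5746), np.float64(-0.1331), np.float64(0.1264))]
233 [(np.float64(0.5759), np.float64(-0.1365), np.float64(0.1251)), (np.float64(0.5774), np.float64(-0.1342), np.float64(0.1265)), (np.float64(0.5751), np.float64(-0.1332), np.float64(0.1246))]
234 [(np.float64(0.5762), np.float64(-0.1367), np.float64(0.1231)), (np.float64(0.5744), np.float64(-0.1356), np.float64(0.1216)), (np.float64(0.5765), np.float64(-0.1331), np.float64(0.1236))]
```

The shank matches the hole axis to about 0.2 px, and its depth puts it at x≈0.572 against a bore x of 0.572. Holding for more than 3 s.

Call:
step_arm(
  linear=[
    [0,0,0],
    [0,0,0],
    [0,0,0],
    [0,0,0],
    [0,0,0],
  ],
  angular=[
    [0,0,0],
    [0,0,0],
    [0,0,0],
    [0,0,0],
    [0,0,0],
  ],
  grip=[0,0,0,0,0],
)

```text
clock: 10.37
position: [0.5734, -0.1368, 0.171]
tool_rot: [-180.0, 0.0, 19.2]
contact_force: [0.7, 0.4, -0.1]
grip_width: 0.012
finger_force: 39.0
```

Call:
step_arm(
  linear=[
    [0,0,0],
    [0,0,0],
    [0,0,0],
    [0,0,0],
    [0,0,0],
  ],
  angular=[
    [0,0,0],
    [0,0,0],
    [0,0,0],
    [0,0,0],
    [0,0,0],
  ],
  grip=[0,0,0,0,0],
)

```text
clock: 10.78
position: [0.5734, -0.1368, 0.171]
tool_rot: [-180.0, 0.0, 19.2]
contact_force: [-0.7, 0.4, -0.8]
grip_width: 0.0119
finger_force: 39.0
```

Call:
step_arm(
  linear=[
    [0,0,0],
    [0,0,0],
    [0,0,0],
    [0,0,0],
    [0,0,0],
  ],
  angular=[
    [0,0,0],
    [0,0,0],
    [0,0,0],
    [0,0,0],
    [0,0,0],
  ],
  grip=[0,0,0,0,0],
)

```text
clock: 11.2
position: [0.5733, -0.1368, 0.1709]
tool_rot: [-180.0, 0.0, 19.2]
contact_force: [0.3, -0.4, 0.4]
grip_width: 0.0116
finger_force: 39.0
```

Call:
step_arm(
  linear=[
    [0,0,0],
    [0,0,0],
    [0,0,0],
    [0,0,0],
    [0,0,0],
  ],
  angular=[
    [0,0,0],
    [0,0,0],
    [0,0,0],
    [0,0,0],
    [0,0,0],
  ],
  grip=[0,0,0,0,0],
)

```text
clock: 11.62
position: [0.5733, -0.1367, 0.171]
tool_rot: [-180.0, 0.0, 19.2]
contact_force: [-0.1, 0.5, -0.6]
grip_width: 0.0119
finger_force: 39.0
```

Call:
step_arm(
  linear=[
    [0,0,0],
    [0,0,0],
    [0,0,0],
    [0,0,0],
    [0,0,0],
  ],
  angular=[
    [0,0,0],
    [0,0,0],
    [0,0,0],
    [0,0,0],
    [0,0,0],
  ],
  grip=[0,0,0,0,0],
)

```text
clock: 12.03
position: [0.5734, -0.1368, 0.1709]
tool_rot: [-180.0, 0.0, 19.2]
contact_force: [-0.6, 0.5, 0.0]
grip_width: 0.0119
finger_force: 39.0
```

Call:
step_arm(
  linear=[
    [0,0,0],
    [0,0,0],
    [0,0,0],
    [0,0,0],
    [0,0,0],
  ],
  angular=[
    [0,0,0],
    [0,0,0],
    [0,0,0],
    [0,0,0],
    [0,0,0],
  ],
  grip=[0,0,0,0,0],
)

```text
clock: 12.45
position: [0.5734, -0.1368, 0.171]
tool_rot: [-180.0, 0.0, 19.2]
contact_force: [-0.4, -0.3, -0.0]
grip_width: 0.012
finger_force: 39.0
```

Call:
step_arm(
  linear=[
    [0,0,0],
    [0,0,0],
    [0,0,0],
    [0,0,0],
    [0,0,0],
  ],
  angular=[
    [0,0,0],
    [0,0,0],
    [0,0,0],
    [0,0,0],
    [0,0,0],
  ],
  grip=[0,0,0,0,0],
)

```text
clock: 12.87
position: [0.5734, -0.1368, 0.171]
tool_rot: [-180.0, 0.0, 19.2]
contact_force: [0.8, -0.2, -0.1]
grip_width: 0.0119
finger_force: 39.0
```

Call:
step_arm(
  linear=[
    [0,0,0],
    [0,0,0],
    [0,0,0],
    [0,0,0],
    [0,0,0],
  ],
  angular=[
    [0,0,0],
    [0,0,0],
    [0,0,0],
    [0,0,0],
    [0,0,0],
  ],
  grip=[0,0,0,0,0],
)

```text
clock: 13.28
position: [0.5734, -0.1368, 0.171]
tool_rot: [-180.0, 0.0, 19.2]
contact_force: [-0.2, 0.2, 0.3]
grip_width: 0.0118
finger_force: 39.0
```

Call:
step_arm(
  linear=[
    [0,0,0],
    [0,0,0],
    [0,0,0],
    [0,0,0],
    [0,0,0],
  ],
  angular=[
    [0,0,0],
    [0,0,0],
    [0,0,0],
    [0,0,0],
    [0,0,0],
  ],
  grip=[0,0,0,0,0],
)

```text
clock: 13.7
position: [0.5734, -0.1368, 0.171]
tool_rot: [-180.0, 0.0, 19.2]
contact_force: [-0.1, -0.1, -0.2]
grip_width: 0.0122
finger_force: 39.0
```

```bash
python3 -c "
from cell import workorder,readout
s=readout.state();print(s['clock'],s['position'],s['contact_force'],s['finger_force']);print(workorder.hand_in())"
```

```text
13.7 [ 0.57335404 -0.1367774   0.17095406] [-0.11300413 -0.13761526 -0.19508761] 39.018845558166504
the job is handed in; nothing more can be done
None
```

The job is handed in at 13.7 s: the red stem, still gripped, hung upright and centred in the collar hole with its tip about 20 mm below the underside, held still for over 3 s with no sign of contact with the stand.

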